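Shut the steamer's drain and hold its lid half open

TASK

Get the table-top steamer ready for loading: push the red drain knob straight down until it is fully home, then turn it clockwise (seen from above) as far as it goes to lock it. Then lift the steamer's lid by its black handle bar and hold it open at 45 degrees with the gripper; the lid falls shut if let go, so finish while still holding it there, still. Leave the shaker, the scale and the bowl where they are.

Things in the scene. Friction and masses are not known exactly. Their poses are not given: they have to be found in the camera images.
- steamer: Fixed table-top food steamer with a white enamelled tank 200 (its x) by 300 (its y) by 107 mm high; origin on the worktop under the tank's centre, x pointing from its handle side (front, towards the robot) to its lid hinge (back), y to the left, z up; it stands at any yaw within 0.25 rad. To its right (-y) is a grey deck, top 30 mm above the worktop, carrying the drain valve 80 mm in front of and 225 mm to the right of the origin. The lid covers the tank to 125 mm height.
- drain_grip (a point): The red drain knob's grip: an upright bar 46 mm long (its x), 14 mm thick (its y) and 36 mm high on a round collar of 36 mm diameter. The point is on the turning axis, 14 mm below the bar's top and 22 mm above the collar's top face; it lies 99 mm above the worktop when the knob is up and 85 mm when home, and turns with the knob. The nearest tank wall is 75 mm away.
- drain_push (a joint): How far the drain knob is pushed down, m: about 0 up (red stem showing), 0.014 fully home. Friction of about 5 N only, no spring: it stays where it is left.
- drain_turn (a joint): How far the drain knob is turned clockwise seen from above, rad: 0 to 0.15 at the start (at 0 its bar lies along the steamer's x), 1.047 (60 degrees) at the stop, locked, where the white line on its top points at the green dot. Friction of about 0.05 N m: it stays where it is left. It turns whether or not it is down, but must be pushed home first.
- lid_bar (a point): Middle of the black handle bar of the lid (white with a raised steel panel): a round bar 14 mm thick and 160 mm long, lying along the steamer's y, 270 mm from the hinge line and 62 mm clear in front of the lid's edge; 112 mm above the worktop when shut. Two thin arms 75 mm to either side of the point join it to the lid. Nothing is under the bar. The point's axes turn with the lid and equal the steamer's when the lid is shut.
- lid_hinge (a point): Middle of the lid's hinge line, on the steamer's back edge; 106 mm behind the steamer's origin and 112 mm above the worktop. The line runs along the steamer's y.
- lid (a joint): Opening angle of the lid, rad: 0 shut (level), 0.785 is the wanted 45 degrees, 1.3 the end stop. The lid weighs 0.4 to 0.85 kg, its hinge is free and it falls shut from any angle. Lifting at the bar takes 2 to 4 N.
- shaker: Upright seasoning shaker, 48 mm diameter, 110 mm high, orange with a white cap, left of the steamer; origin at the centre of its underside. Leave alone.
- scale: White kitchen scale, 190 by 140 by 28 mm, front left of the steamer; origin at the centre of its underside. Leave alone.
- bowl: Small white bowl, 76 mm diameter, 42 mm high, behind the drain valve; origin at the centre of its underside. Leave alone.

How it is judged (in metres and radians):
On the way, in this order (a step that is already met when the one before it is completed fails the run):
1. the drain knob is pushed home before it is turned (value of joint drain_push above 0.0115 m and value of joint drain_turn below 0.4 rad), for 0.1 s.
2. the knob, still home, is turned clockwise to its stop (value of joint drain_push above 0.011 m and value of joint drain_turn above 0.9 rad), for 0.1 s.
3. the lid is lifted by the fingers (value of joint lid above 0.35 rad and contact force between the fingers and steamer above 0.5 N), for 0.1 s.
At the end, for the whole second after the job is handed in: The lid stands still at 45 degrees (within 6 degrees), carried by the gripper's fingers alone; the drain knob is home (at least 11 of 14 mm) and turned to its stop (at least 50 of 60 degrees); shaker, scale and bowl are within 30 mm of where they were (value of joint lid between 0.68 and 0.89 rad and velocity of joint lid between -0.1 and 0.1 rad/s and contact force between the fingers and steamer above 0.5 N and contact force between each of shaker, scale, bowl and steamer below 0.1 N and value of joint drain_push above 0.011 m and value of joint drain_turn above 0.88 rad and distance of each of shaker, scale, bowl from where it was at the start of the episode below 0.03 m); the arm keeps its last pose, push and grip.
It fails at once if a bystander is knocked over or pushed away (distance of any of shaker, scale, bowl from where it was at the start of the episode above 0.03 m or angle between shaker's own z axis and vertical above 0.5 rad).
It also fails if it takes over 58 s, if anything falls off the work surface, if the arm or the gripper's body presses on something with over 40 N, if the wrist force passes 120 N, or if a joint passes its speed limit or range.

ROBOT

A 6-joint arm with a two-finger parallel gripper is mounted at the origin on the work surface. World frame = base frame: x ahead of the robot, y to its left, z up, the work surface at z = 0. Lengths are in mm, angles in rad, forces in N, time in s.
With the tool pointing down it reaches from about 350 to 975 mm from the base axis. Payload 7.1 kg.
Tool frame: the origin (TCP) lies at the very end of the fingers, on their centre line; the grasp point (between the pads) lies 19 mm behind it (ctrl.pinch_z is the z of the grasp point in the tool frame, in mm); z points along the fingers, y is the direction in which the jaws open and shut (so a half turn about z gives the same grasp; the last joint's range is limited). The gripper opens to 88 mm and grips with 3 to 60 N. Pads are 20 mm wide; open, the fingers measure 115 mm over their backs; the gripper's body (75 mm by 178 mm) begins 61 mm behind the grasp point.
Start: joints at [-1.235, 0.423, 1.63, -0, 1.089, -0.019], TCP at [217.143, -586.049, 222.675] pointing down, gripper open.
Joint ranges: [-3, 3], [-0.9, 2.11], [0.09, 2.58], [-1.31, 4.45], [0.11, 2.69], [-2.54, 2.54]. Speed limits (rad/s): [2.39, 2.39, 3.01, 3.14, 3.14, 3.14].

INTERFACE

Orientations are given as a rotation vector (axis times angle).
In Python, from workcell import get_obs, optics, ctrl gives the robot as it stands.
- The arm moves only by the shell command python3 -m jog 'ROWS'. ROWS is a JSON object of lists of equal length, an entry for each row: "delta_rot": the turn, a rotation vector about the tool's x, y, z in rad, a list of three; "translation": the shift along the tool's x, y, z in mm, a list of three; "hand": the opening, from -1 (shut) to 1 (fully open). In form: {"delta_rot": [[rx, ry, rz], ...], "translation": [[x, y, z], ...], "hand": [hand, ...]}. A call has 1 to 5 rows; each row is the pose to reach, as a shift and turn from the pose commanded when the call began, along the tool's axes at that moment; what a row does not reach only later rows make up. A row lasts 1/10 s, in which the tool goes at most 50 mm and 8.59 degrees, less where a joint would pass 70% of its speed; a pose out of reach is approached as far as the arm can. A call with a gripper value outside its range is refused whole. The fingers move at their own pace and stop on an object; the grip force is fixed at half the most. Time passes only in rows, so rows that repeat a pose let the fingers close. It gives the time, the measured TCP pose, the force and the opening at its end, in the units of the state.
- get_obs(): the state, without advancing time (a new reading comes with each control period).
- optics.get_image(name): name is "scene" or "top" or "wrist"; returns the picture (400x640x3 uint8, red, green, blue); there is no depth.
- optics.calibration(name): a dict with "intrinsics" (3x3 intrinsics, pixels), "k1" (the pictures are not rectified: a ray, as slopes to the right and down, at radius r is drawn at 1 + k1 r^2 times it, then the intrinsics apply), "cam_to_world" (4x4, takes a point from camera to world coordinates). Camera axes: x right, y up, looking along -z (the intrinsics and any distortion apply to the point x, -y, -z); pixel columns grow to the right and rows downward; lengths in mm; the calibration is good to about 2 mm. A picture is of the moment at which its call begins: read the wrist's pose just before it. calibration takes no time and is no camera call; for the wrist camera it gives the pose at the moment of the call.
- ctrl.close_job(): hands the job in, once; it reports no verdict.
The state is a dict: "t": time; "qpos": joint angles; "qvel": joint speeds; "joint_torque": joint torques, N m; "ee_pos": TCP position; "orientation": TCP orientation; "ft_force": force on the tool from outside, world axes, zero at the start; "moment": the same for the moment, N m; "width": finger opening in mm.
Only numpy, scipy, OpenCV 4.12 (cv2) and the standard library are available. Lean on these libraries where they do the work, as an engineer would, in place of code of your own. Each camera call takes 0.05 s, during which the arm holds its last target. There are 200 camera calls.

## Working session

There is one attempt and no reset: what is moved stays moved. The work goes in short steps, Python scripts to look and compute and a shell command to move; the robot and the scene stay as the last step left them, time stands still between calls to the robot, and variables do not carry over. Pictures are saved under pics/ and viewed, about 8 in all and at most 12, crops included, and the job is handed in when it is done.

```bash
mkdir -p pics; ls; python3 - <<'E'
from workcell import get_obs, optics, ctrl
import cv2,numpy as np
o=get_obs();print(o)
for n in("scene","top"):
    im=optics.get_image(n);c=optics.calibration(n);print(n,np.round(c["intrinsics"],1).tolist(),c["k1"],np.round(c["cam_to_world"],3).tolist())
    cv2.imwrite(f"pics/{n}0.png",im[:,:,::-1])
E
```

```text
pics
{'t': 0.0, 'qpos': array([-1.23497328e+00,  4.23848774e-01,  1.63069619e+00, -1.99276273e-05,
        1.08858184e+00, -1.90082504e-02]), 'qvel': array([ 0.00057866, -0.00099295, -0.00092925,  0.00157336, -0.00104869,
       -0.00040064]), 'joint_torque': array([ 8.48882046e-04, -5.44625080e+01, -2.73667395e+01,  6.43424084e-02,
        2.27733183e-02, -1.20828586e-04]), 'ee_pos': array([ 216.97516445, -585.53301624,  221.89430622]), 'orientation': array([-3.09078832e+00, -5.54195734e-01,  4.07320889e-04]), 'ft_force': array([ 0.62809477, -0.43241579, -0.15213699]), 'moment': array([-0.05611318, -0.03630629,  0.01625249]), 'width': 87.91347746523047}
scene [[469.2, 0.0, 320.8], [0.0, 469.2, 191.6], [0.0, 0.0, 1.0]] -0.02038999239931935 [[-0.708, -0.517, 0.481, 1005.846], [0.706, -0.53, 0.469, 552.669], [0.012, 0.672, 0.74, 808.788], [0.0, 0.0, 0.0, 1.0]]
top [[487.6, 0.0, 315.7], [0.0, 487.6, 200.9], [0.0, 0.0, 1.0]] -0.08396917539385451 [[0.008, 0.989, -0.15, 370.885], [-1.0, 0.004, -0.029, 77.771], [-0.028, 0.15, 0.988, 1364.02], [0.0, 0.0, 0.0, 1.0]]
```

View pics/top0.png

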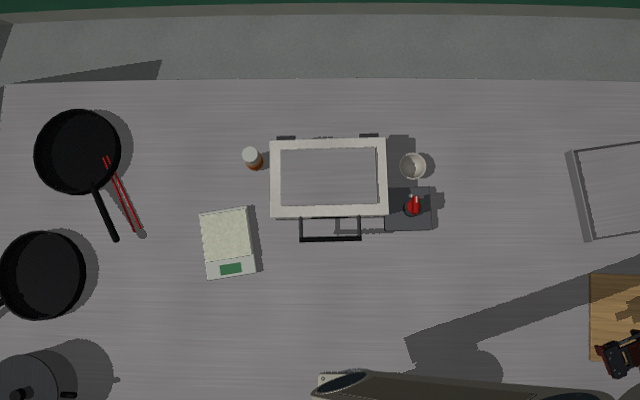

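View pics/scene0.png

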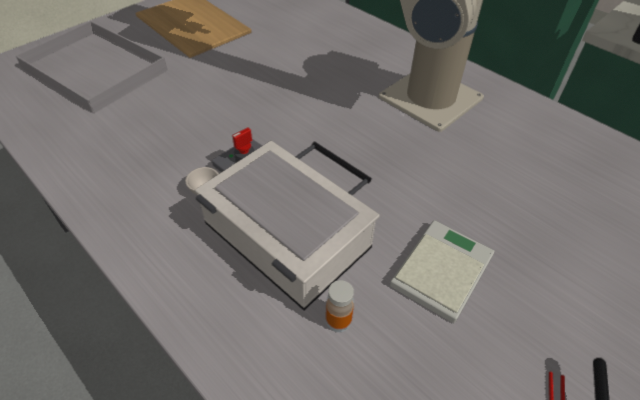

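The top view shows the lid bar from (300,240) to (361,240), the knob at (413,206), the bowl at (413,166), the shaker at (252,158) and the scale at (230,243). The scene view shows the bar from (316,146) to (369,180) and the knob at (242,140).

```bash
cat > h.py <<'E'
import numpy as np,cv2
from workcell import get_obs, optics, ctrl
from scipy.spatial.transform import Rotation as R
def ray(c,px):
    K=np.array(c["intrinsics"]);T=np.array(c["cam_to_world"])
    u=cv2.undistortPoints(np.array([[px]],float),K,np.array([c["k1"],0,0,0,0.]))[0,0]
    # pixel = (1+k1 r^2)*slope: same as OpenCV's radial model
    d=T[:3,:3]@np.array([u[0],-u[1],-1]);return T[:3,3],d/np.linalg.norm(d)
def plane(c,px,z):
    o,d=ray(c,px);return o+d*(z-o[2])/d[2]
def tri(*rs):
    A=[np.eye(3)-np.outer(d,d) for o,d in rs]
    p=np.linalg.solve(sum(A),sum(a@o for a,(o,d) in zip(A,rs)))
    return p,[round(float(np.linalg.norm(a@(p-o))),1) for a,(o,d) in zip(A,rs)]
def blob(m):
    n,l,s,c=cv2.connectedComponentsWithStats(m.astype(np.uint8));i=1+np.argmax(s[1:,4]);return l==i,c[i],s[i]
E
python3 - <<'E'
from h import *
t=cv2.imread("pics/top0.png").astype(int);s=cv2.imread("pics/scene0.png").astype(int)
ct=optics.calibration("top");cs=optics.calibration("scene")
def red(im,x0,x1,y0,y1):
    m=np.zeros(im.shape[:2],bool);b=im[y0:y1,x0:x1];m[y0:y1,x0:x1]=(b[...,2]>90)&(b[...,1]<60)&(b[...,0]<60);return blob(m)
def blk(im,x0,x1,y0,y1):
    m=np.zeros(im.shape[:2],bool);m[y0:y1,x0:x1]=im[y0:y1,x0:x1].max(-1)<45;return blob(m)
rt=red(t,390,440,185,230);rs=red(s,220,265,120,165);print(rt[1:],rs[1:])
print("knob",tri(ray(ct,rt[1]),ray(cs,rs[1])),plane(ct,rt[1],95))
bt=blk(t,290,370,225,248);print(bt[1:])
bs=blk(s,300,380,138,190);print(bs[1:])
ys,xs=np.nonzero(bt[0]);k=ys>=236
for x in(xs[k].min(),xs[k].max()):
    print("bar end",plane(ct,(x,ys[(xs==x)&k].mean()),112), x, ys[(xs==x)&k])
# front/back lid edges at z=125
for p in [(270,141),(385,138),(388,215),(271,219)]: print("lid",plane(ct,p,125).round(1))
def up(im,x0,x1,y0,y1,k):return cv2.resize(im[y0:y1,x0:x1].astype(np.uint8),None,fx=k,fy=k,interpolation=cv2.INTER_NEAREST)
cv2.imwrite("pics/c1.png",np.vstack([up(t,370,450,180,235,10)[:, :800],]))
E
```

```text
(array([413.04081633, 205.62585034]), array([407, 196,  12,  18, 147], dtype=int32)) (array([243.11011905, 140.72321429]), array([233, 128,  19,  26, 336], dtype=int32))
knob (array([ 553.14129916, -141.77316652,   86.78538526]), [0.2, 0.2]) [ 551.82920437 -140.22357666   95.        ]
(array([329.19365079, 237.7047619 ]), array([300, 225,  62,  17, 315], dtype=int32))
(array([341.38679245, 162.12893082]), array([313, 143,  58,  39, 318], dtype=int32))
bar end [461.59579189 154.41209476 112.        ] 300 [237 238 239 240 241]
bar end [462.46886445  -2.16306127 112.        ] 361 [239]
lid [717.9 236.1 125. ]
lid [726.2 -65.8 125. ]
lid [523.1 -70.6 125. ]
lid [511.5 228.8 125. ]
```

```bash
cat >> h.py <<'E'
def Rt(yaw,pitch=0):
    "tool frame: down with x at yaw; pitch = turn about tool x"
    c,s=np.cos(yaw),np.sin(yaw)
    return R.from_matrix(np.array([[c,s,0],[s,-c,0],[0,0,-1]]).T.reshape(3,3).T if 0 else np.column_stack([[c,s,0],[s,-c,0],[0,0,-1]]))*R.from_rotvec([pitch,0,0])
def goal(p,Rg):
    o=get_obs();Rc=R.from_rotvec(o["orientation"])
    print("trans",Rc.inv().apply(np.array(p)-o["ee_pos"]).round(1),"rot",(Rc.inv()*Rg).as_rotvec().round(4),"t",round(o["t"],2),"q",o["qpos"].round(2))
E
python3 - <<'E'
from h import *
goal([552,-141,230],Rt(np.pi-0.07))
c=optics.calibration("wrist");o=get_obs();Rc=R.from_rotvec(o["orientation"])
T=np.array(c["cam_to_world"]);print(Rc.inv().apply(T[:3,3]-o["ee_pos"]),Rc.inv().apply(T[:3,:3].T).round(2),c["intrinsics"],c["k1"])
E
```

```text
trans [ 468.6 -300.5   -7.6] rot [-4.0000e-04 -1.8000e-03 -2.7167e+00] t 0.1 q [-1.23  0.42  1.63 -0.    1.09 -0.02]
[  66.53040738   -0.95681734 -162.81002209] [[-0.    1.   -0.  ]
 [ 0.97  0.    0.24]
 [ 0.24 -0.   -0.97]] [[279.59795185   0.         317.73367521]
 [  0.         279.59795185 200.45507188]
 [  0.           0.           1.        ]] -0.011882386468569744
```

```bash
python3 -m jog '{"delta_rot":[[0,0,-2.717],[0,0,-2.717],[0,0,-2.717],[0,0,-2.717],[0,0,-2.717]],"translation":[[468,-300,0],[468,-300,0],[468,-300,0],[468,-300,0],[468,-300,0]],"hand":[1,1,1,1,1]}'; python3 -c "
from h import *
goal([552,-141,230],Rt(np.pi-0.07))"
```

```text
t: 0.6
ee_pos: [368.3, -384.6, 222.5]
orientation: [-2.669, -1.656, 0.0]
ft_force: [1.0, -0.5, -0.4]
width: 87.7
trans [299.9  56.4  -7.5] rot [-0.0000e+00 -5.0000e-04 -1.9611e+00] t 0.6 q [-0.83  0.29  1.83  0.    1.02 -0.37]
```

```bash
python3 -m jog '{"delta_rot":[[0,0,-1.96],[0,0,-1.96],[0,0,-1.96],[0,0,-1.96],[0,0,-1.96]],"translation":[[300,56,-7],[300,56,-7],[300,56,-7],[300,56,-7],[300,56,-7]],"hand":[1,1,1,1,1]}'; python3 -c "
from h import *
goal([552,-141,230],Rt(np.pi-0.07))"
```

```text
t: 1.1
ee_pos: [519.8, -185.6, 228.3]
orientation: [-1.877, -2.519, 0.0]
ft_force: [0.7, -0.9, 0.3]
width: 87.7
trans [33.5 43.6 -1.7] rot [-1.0000e-04 -2.0000e-04 -1.2105e+00] t 1.1 q [-0.36  0.31  1.79 -0.    1.04 -0.65]
```

```bash
python3 -c "
from h import *
goal([552,-141,230],Rt(np.pi-0.07))"
```

```text
trans [33.5 43.6 -1.7] rot [-1.0000e-04 -2.0000e-04 -1.2105e+00] t 1.1 q [-0.36  0.31  1.79 -0.    1.04 -0.65]
```

```bash
python3 -m jog '{"delta_rot":[[0,0,-1.21],[0,0,-1.21],[0,0,-1.21],[0,0,-1.21],[0,0,-1.21]],"translation":[[33,44,-2],[33,44,-2],[33,44,-2],[33,44,-2],[33,44,-2]],"hand":[1,1,1,1,1]}'; python3 -m jog '{"delta_rot":[[0,0,-0.46],[0,0,-0.46],[0,0,-0.46],[0,0,-0.46],[0,0,-0.46]],"translation":[[0,0,0],[0,0,0],[0,0,0],[0,0,0],[0,0,0]],"hand":[1,1,1,1,1]}'; python3 -c "
from h import *
goal([552,-141,230],Rt(np.pi-0.07))
c=optics.calibration('wrist');im=optics.get_image('wrist');cv2.imwrite('pics/w1.png',im[:,:,::-1]);import pickle;pickle.dump(c,open('w1.pkl','wb'))"
```

```text
t: 1.6
ee_pos: [551.8, -143.1, 230.0]
orientation: [-0.822, -3.031, 0.0]
ft_force: [-0.1, 0.2, -0.4]
width: 87.5
t: 2.1
ee_pos: [551.8, -143.5, 230.2]
orientation: [-0.126, -3.139, -0.0]
ft_force: [0.2, 0.2, -0.5]
width: 88.0
trans [0.  2.5 0.2] rot [ 0.0001 -0.0004 -0.0104] t 2.1 q [-0.28  0.33  1.75  0.    1.06 -1.77]
```

View pics/w1.png

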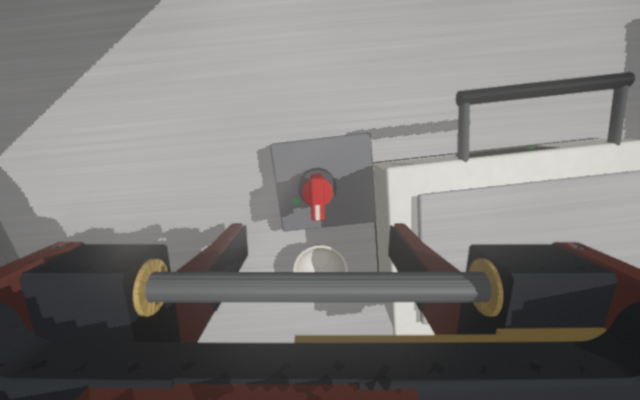

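The wrist view shows the knob bar running vertically in the image, from about (317,172) to (317,220), so it lines up with the tool x axis. The lid bar runs from (460,98) to (632,78).

```bash
python3 - <<'E'
from h import *
import pickle
c=pickle.load(open('w1.pkl','rb'));im=cv2.imread('pics/w1.png').astype(int)
b,g,r=im[...,0],im[...,1],im[...,2]
m=np.zeros(r.shape,bool);m[160:230,290:345]=((r>90)&(g<60)&(b<60))[160:230,290:345]
w=np.zeros(r.shape,bool);w[195:225,305:330]=((g>140))[195:225,305:330]
m,cen,st=blob(m);print(cen,st); 
for y in range(170,224,4):
    xs=np.nonzero(m[y]|w[y])[0]
    if len(xs):print(y,xs.min(),xs.max(),plane(c,(xs.min()-.5,y),113)[:2].round(1),plane(c,(xs.max()+.5,y),113)[:2].round(1))
# lid bar front-edge centreline by moments
d=np.zeros(r.shape,bool);d[65:112,450:640]=(im.max(-1)<75)[65:112,450:640]
pts=[]
for x in range(475,605,10):
    ys=np.nonzero(d[:,x])[0]
    ys=ys[:1+np.argmax(np.append(np.diff(ys)>1,True))]; pts.append((x,ys.mean(),len(ys)))
P=np.array([plane(c,p[:2],112) for p in pts]);print(pts[::4]);
f=np.polyfit(P[:,1],P[:,0],1);print("bar x=f(y)",f,"x@76",np.polyval(f,76),P[[0,-1]].round(1))
E
```

```text
[310.  198.5] [310 198   1   2   2]
198 310 310 [ 553.3 -151.1] [ 553.4 -150.1]
206 315 319 [ 562.2 -146.7] [ 562.6 -141.6]
210 315 319 [ 566.5 -147.1] [ 566.9 -141.9]
214 315 319 [ 570.8 -147.4] [ 571.3 -142.2]
218 316 319 [ 575.3 -146.8] [ 575.6 -142.6]
[(475, np.float64(100.5), 4), (515, np.float64(87.0), 3), (555, np.float64(83.0), 3), (595, np.float64(79.0), 5)]
bar x=f(y) [-5.38011159e-02  4.65579987e+02] x@76 461.4911026094658 [[470.9  14.8 112. ]
 [459.9 128.1 112. ]]
```

```bash
python3 -m jog '{"delta_rot":[[0,0,0],[0,0,0],[0,0,0],[0,0,0],[0,0,0]],"translation":[[-1,0,50],[-1,0,100],[-1,0,140],[-1,0,147],[-1,0,147]],"hand":[1,1,1,1,0.6]}'; python3 -m jog '{"delta_rot":[[0,0,0],[0,0,0],[0,0,0],[0,0,0],[0,0,0]],"translation":[[0,0,0],[0,0,0],[0,0,0],[0,0,0],[0,0,0]],"hand":[-1,-1,-1,-1,-1]}'; python3 -m jog '{"delta_rot":[[0,0,0],[0,0,0],[0,0,0],[0,0,0],[0,0,0]],"translation":[[0,0,0],[0,0,0],[0,0,0],[0,0,0],[0,0,0]],"hand":[-1,-1,-1,-1,-1]}'
```

```text
t: 2.65
ee_pos: [552.4, -143.5, 82.7]
orientation: [-0.123, -3.137, -0.001]
ft_force: [0.1, -0.5, 0.8]
width: 82.9
t: 3.15
ee_pos: [553.3, -143.7, 84.1]
orientation: [0.121, 3.138, -0.0]
ft_force: [-0.1, -0.1, 0.3]
width: 43.4
t: 3.65
ee_pos: [552.8, -144.3, 83.4]
orientation: [-0.12, -3.139, 0.002]
ft_force: [-1.4, -4.5, 1.4]
width: 14.1
```

```bash
python3 -m jog '{"delta_rot":[[0,0,0],[0,0,0],[0,0,0],[0,0,0],[0,0,0]],"translation":[[0,0,4],[0,0,8],[0,0,11],[0,0,13],[0,0,14]],"hand":[-1,-1,-1,-1,-1]}'; python3 -m jog '{"delta_rot":[[0,0,0],[0,0,0],[0,0,0],[0,0,0],[0,0,0]],"translation":[[0,0,1],[0,0,2],[0,0,3],[0,0,4],[0,0,4]],"hand":[-1,-1,-1,-1,-1]}'
```

```text
t: 4.15
ee_pos: [552.9, -144.4, 69.8]
orientation: [-0.12, -3.139, 0.002]
ft_force: [-5.3, -3.9, 16.1]
width: 13.9
t: 4.65
ee_pos: [553.4, -144.5, 69.1]
orientation: [0.12, 3.138, -0.002]
ft_force: [-12.4, -2.3, 37.5]
width: 14.0
```

```bash
python3 -m jog '{"delta_rot":[[0,0,0.1],[0,0,0.22],[0,0,0.34],[0,0,0.46],[0,0,0.58]],"translation":[[0,0,-2],[0,0,-2],[0,0,-2],[0,0,-2],[0,0,-2]],"hand":[-1,-1,-1,-1,-1]}'; python3 -m jog '{"delta_rot":[[0,0,0.12],[0,0,0.24],[0,0,0.34],[0,0,0.38],[0,0,0.38]],"translation":[[0,0,0],[0,0,0],[0,0,0],[0,0,0],[0,0,0]],"hand":[-1,-1,-1,-1,-1]}'; python3 -c "
from h import *
o=get_obs();x=R.from_rotvec(o['orientation']).as_matrix()[:,0];print(np.arctan2(x[1],x[0])-np.pi,o['moment'],o['ft_force'])"
```

```text
t: 5.15
ee_pos: [553.7, -143.5, 69.4]
orientation: [1.02, 2.97, 0.001]
ft_force: [-4.0, 3.5, 19.6]
width: 13.4
t: 5.65
ee_pos: [554.3, -143.0, 69.4]
orientation: [1.556, 2.727, 0.002]
ft_force: [-3.0, 5.6, 17.4]
width: 14.0
-1.0372653875384241 [0.80475009 0.4340662  0.40520397] [-2.9529728   5.63333462 17.44806062]
```

```bash
python3 -m jog '{"delta_rot":[[0,0,0],[0,0,0],[0,0,0],[0,0,0],[0,0,0]],"translation":[[0,0,-1],[0,0,-2],[0,0,-2],[0,0,-2],[0,0,-2]],"hand":[0.3,0.3,0.3,0.3,0.3]}'; python3 -m jog '{"delta_rot":[[0,0,0],[0,0,0],[0,0,0],[0,0,0],[0,0,0]],"translation":[[0,0,-30],[0,0,-80],[0,0,-130],[0,0,-160],[0,0,-160]],"hand":[0.3,0.3,1,1,1]}'; python3 - <<'E'
from h import *
# lid-bar look pose: back off in front of the bar, tool pitched
c=optics.calibration('wrist');im=optics.get_image('wrist');cv2.imwrite('pics/w2.png',im[90:290,190:450,::-1].repeat(2,0).repeat(2,1))
for p in(0.6,-0.6): print(p,Rt(np.pi/2+0.04,p).as_matrix().round(2).tolist())
E
```

```text
t: 6.15
ee_pos: [552.8, -143.6, 69.1]
orientation: [-1.557, -2.728, 0.0]
ft_force: [0.5, 0.3, -0.7]
width: 50.0
t: 6.65
ee_pos: [555.7, -144.4, 234.3]
orientation: [1.553, 2.721, 0.003]
ft_force: [0.5, 0.3, 0.1]
width: 77.7
0.6 [[-0.04, 0.82, -0.56], [1.0, 0.03, -0.02], [-0.0, -0.56, -0.83]]
-0.6 [[-0.04, 0.82, 0.56], [1.0, 0.03, 0.02], [0.0, 0.56, -0.83]]
```

View pics/w2.png

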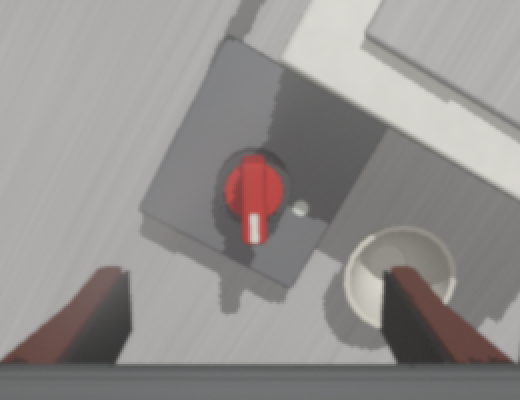

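The view shows the knob seated with no red stem visible. The white line is at (254,228), over the green dot, and the start mark is at (300,208). The measured turn is at the stop, so next is the lid.

```bash
cat >> h.py <<'E'
BAR=np.array([461.5,76,112.]);YAW=0.04
def pre(back,pitch=-0.6,off=(0,0,0)):
    Rg=Rt(np.pi/2+YAW,pitch);z=Rg.as_matrix()[:,2];return BAR+np.array(off)+z*(19-back),Rg
E
python3 -c "
from h import *
p,r=pre(90);print(p);goal(p,r)"
```

```text
[421.44245181  74.39684296 170.59882866]
trans [255.7  -3.3  60.1] rot [-0.5838 -0.1458  0.4795] t 6.7 q [-0.28  0.33  1.74  0.    1.06 -0.81]
```

```bash
python3 -m jog '{"delta_rot":[[-0.584,-0.146,0.48],[-0.584,-0.146,0.48],[-0.584,-0.146,0.48],[-0.584,-0.146,0.48],[-0.584,-0.146,0.48]],"translation":[[50,0,0],[100,0,0],[150,-2,0],[200,-3,0],[250,-3,20]],"hand":[1,1,1,1,1]}'; python3 -c "
from h import *
p,r=pre(90);goal(p,r)"
```

```text
t: 7.2
ee_pos: [438.0, 33.3, 218.8]
orientation: [1.829, 2.056, 0.471]
ft_force: [-0.2, -1.7, -0.3]
width: 87.7
trans [ 44.4 -32.4  35.5] rot [-0.1141 -0.0022  0.0772] t 7.2 q [ 0.06 -0.02  2.33 -0.03  0.35 -0.04]
```

```bash
python3 -c "
from h import *
p,r=pre(90,-0.4);print(p);goal(p,r)"
```

```text
[433.87341371  74.8943468  177.39533057]
trans [ 43.3 -18.3  35.3] rot [0.0858 0.0056 0.077 ] t 7.2 q [ 0.06 -0.02  2.33 -0.03  0.35 -0.04]
```

```bash
python3 -m jog '{"delta_rot":[[0.086,0.006,0.077],[0.086,0.006,0.077],[0.086,0.006,0.077],[0.086,0.006,0.077],[0.086,0.006,0.077]],"translation":[[43,-18,35],[43,-18,35],[43,-18,35],[43,-18,35],[43,-18,35]],"hand":[1,1,1,1,1]}'; python3 -c "
from h import *
p,r=pre(90,-0.4);goal(p,r);p,r=pre(0,-0.4);goal(p,r)
c=optics.calibration('wrist');im=optics.get_image('wrist');cv2.imwrite('pics/w3.png',im[:,:,::-1]);import pickle;pickle.dump(c,open('w3.pkl','wb'))"
```

```text
t: 7.7
ee_pos: [439.1, 72.4, 180.0]
orientation: [1.961, 2.045, 0.413]
ft_force: [-0.1, -1.0, -0.7]
width: 88.1
trans [ 2.7 -5.8  0.4] rot [0.0009 0.0014 0.0022] t 7.7 q [ 0.17  0.09  2.3  -0.15  0.36  0.27]
trans [ 2.8 -5.9 90.4] rot [0.0009 0.0014 0.0022] t 7.7 q [ 0.17  0.09  2.3  -0.15  0.36  0.27]
```

View pics/w3.png

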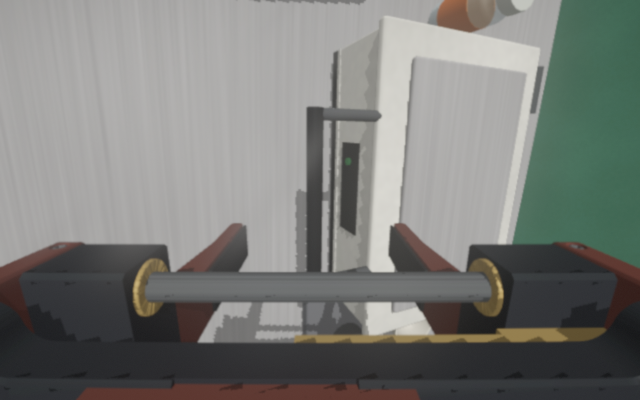

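The bar sits vertically between the fingers at column ≈314, nearly centred, and its left end is at (316,108). I'll go in along the tool axis.

```bash
python3 -m jog '{"delta_rot":[[0,0,0],[0,0,0],[0,0,0],[0,0,0],[0,0,0]],"translation":[[2,-4,25],[2,-4,50],[2,-4,75],[2,-4,90],[2,-4,90]],"hand":[1,1,1,1,1]}'; python3 -m jog '{"delta_rot":[[0,0,0],[0,0,0],[0,0,0],[0,0,0],[0,0,0]],"translation":[[0,0,0],[0,0,0],[0,0,0],[0,0,0],[0,0,0]],"hand":[-1,-1,-1,-1,-1]}'; python3 -m jog '{"delta_rot":[[0,0,0],[0,0,0],[0,0,0],[0,0,0],[0,0,0]],"translation":[[0,0,0],[0,0,0],[0,0,0],[0,0,0],[0,0,0]],"hand":[-1,-1,-1,-1,-1]}'; python3 -c "
from h import *
p,r=pre(0,-0.4);goal(p,r)"
```

```text
t: 8.25
ee_pos: [470.7, 75.2, 94.6]
orientation: [1.963, 2.045, 0.411]
ft_force: [0.3, 0.4, -0.2]
width: 87.8
t: 8.75
ee_pos: [470.9, 76.2, 96.3]
orientation: [1.96, 2.045, 0.415]
ft_force: [-0.3, 0.5, 0.6]
width: 51.2
t: 9.25
ee_pos: [471.2, 76.2, 95.9]
orientation: [1.961, 2.045, 0.415]
ft_force: [-0.6, -1.3, -1.3]
width: 13.5
trans [ 0.2 -2.7  0.4] rot [0.002  0.001  0.0022] t 9.25 q [ 0.17  0.34  2.29 -0.45  0.12  0.56]
```

```bash
cat > arc.py <<'E'
from h import *
import sys
H=np.array([463.5+270*np.cos(.04),76+270*np.sin(.04),112.]);a=np.array([-np.sin(.04),np.cos(.04),0])
o=get_obs();Rc=R.from_rotvec(o["orientation"]);z=Rc.as_matrix()[:,2];g=o["ee_pos"]-19*z
v=g-H;print("grasp",g.round(1),"rad",np.hypot(v[0],v[2]).round(1),"angle",np.arctan2(v[2],-v[0]*np.cos(.04)-v[1]*np.sin(.04)).round(3),"q",o["qpos"].round(2),"F",o["ft_force"].round(1),"w",round(o["width"],1))
for f in map(float,sys.argv[1:]):
    D=R.from_rotvec(a*f);p=H+D.apply(o["ee_pos"]-H)
    print(f,Rc.inv().apply(p-o["ee_pos"]).round(1),(Rc.inv()*D*Rc).as_rotvec().round(3))
E
python3 arc.py 0.03 0.08 0.14 0.2 0.26
```

```text
grasp [463.8  76.  113.4] rad 269.5 angle 0.005 q [ 0.17  0.34  2.29 -0.45  0.12  0.56] F [-0.6 -1.3 -1.3] w 13.5
0.03 [-0.   2.7 -7.4] [ 0.03  0.   -0.  ]
0.08 [ -0.    7.8 -19.5] [ 0.08  0.   -0.  ]
0.14 [ -0.1  14.7 -33.7] [ 0.14  0.   -0.  ]
0.2 [ -0.1  22.4 -47.5] [ 0.2  0.  -0. ]
0.26 [ -0.1  30.9 -60.7] [ 0.26   0.001 -0.   ]
```

```bash
python3 -m jog '{"delta_rot":[[0.03,0,0],[0.08,0,0],[0.14,0,0],[0.2,0,0],[0.26,0,0]],"translation":[[0,2.7,-7.4],[0,7.8,-19.5],[0,14.7,-33.7],[0,22.4,-47.5],[0,30.9,-60.7]],"hand":[-1,-1,-1,-1,-1]}'; python3 arc.py 0.06 0.12 0.18 0.24 0.3
```

```text
t: 9.75
ee_pos: [475.9, 76.4, 164.6]
orientation: [2.104, 2.194, 0.152]
ft_force: [6.7, -3.7, -5.8]
width: 13.2
grasp [473.3  76.3 183.5] rad 269.6 angle 0.268 q [ 0.14  0.25  2.08 -0.03  0.68  0.12] F [ 6.7 -3.7 -5.8] w 13.2
0.06 [ -0.    5.7 -14.7] [ 0.06  0.   -0.  ]
0.12 [ -0.1  12.3 -29. ] [ 0.12  0.   -0.  ]
0.18 [ -0.1  19.8 -42.9] [ 0.18  0.   -0.  ]
0.24 [ -0.1  28.  -56.3] [ 0.24  0.   -0.  ]
0.3 [ -0.2  37.1 -69.3] [ 0.3    0.001 -0.   ]
```

Following the arc well, with low forces.

```bash
python3 -m jog '{"delta_rot":[[0.06,0,0],[0.12,0,0],[0.18,0,0],[0.24,0,0],[0.3,0,0]],"translation":[[0,5.7,-14.7],[0,12.3,-29],[0,19.8,-42.9],[0,28,-56.3],[0,37.1,-69.3]],"hand":[-1,-1,-1,-1,-1]}'; python3 arc.py 0.06 0.1 0.15 0.2 0.22
```

```text
t: 10.25
ee_pos: [502.5, 77.1, 237.9]
orientation: [-2.096, -2.184, 0.18]
ft_force: [3.7, -4.3, -5.5]
width: 13.5
grasp [505.5  77.3 256.6] rad 269.8 angle 0.565 q [0.12 0.31 1.77 0.01 1.22 0.08] F [ 3.7 -4.3 -5.5] w 13.5
0.06 [ -0.1   5.7 -14.7] [ 0.06  0.   -0.  ]
0.1 [ -0.1   9.9 -24.3] [ 0.1  0.  -0. ]
0.15 [ -0.1  15.8 -36.1] [ 0.15   0.    -0.001]
0.2 [ -0.2  22.3 -47.6] [ 0.2    0.    -0.001]
0.22 [ -0.2  25.  -52.1] [ 0.22   0.    -0.001]
```

```bash
python3 -m jog '{"delta_rot":[[0.06,0,0],[0.1,0,0],[0.15,0,0],[0.2,0,0],[0.22,0,0]],"translation":[[0,5.7,-14.7],[0,9.9,-24.3],[0,15.8,-36.1],[0,22.3,-47.6],[0,25,-52.1]],"hand":[-1,-1,-1,-1,-1]}';python3 -m jog '{"delta_rot":[[0,0,0],[0,0,0],[0,0,0],[0,0,0],[0,0,0]],"translation":[[0,0,0],[0,0,0],[0,0,0],[0,0,0],[0,0,0]],"hand":[-1,-1,-1,-1,-1]}'; python3 arc.py; python3 -c "
from h import *
cv2.imwrite('pics/s2.png',optics.get_image('scene')[:,:,::-1])"
```

```text
t: 10.75
ee_pos: [535.4, 78.1, 285.2]
orientation: [-1.975, -2.058, 0.403]
ft_force: [-2.8, -3.7, 0.4]
width: 12.7
t: 11.25
ee_pos: [534.7, 78.1, 284.5]
orientation: [-1.976, -2.059, 0.401]
ft_force: [-1.6, -4.6, -0.6]
width: 13.3
grasp [541.7  78.5 302.1] rad 269.9 angle 0.781 q [0.11 0.43 1.52 0.02 1.57 0.07] F [-1.6 -4.6 -0.6] w 13.3
```

View pics/s2.png

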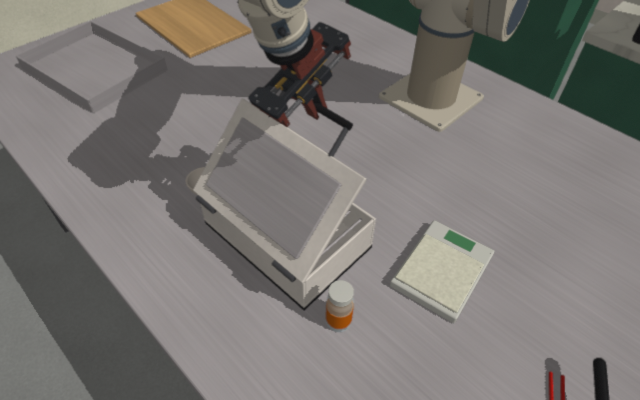

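The lid is open at about 0.78 rad and held by the bar near (330,118). The shaker (340,305) and scale (445,268) look unmoved, and the bowl is still in place. Handing in.

```bash
python3 -c "
from h import *
print(ctrl.close_job())"
```

```text
the job is handed in; nothing more can be done
None
```

I pushed the drain knob home, turned it clockwise to its stop, then lifted the lid by its bar and handed in at about 11.3 s with the gripper still holding it open. The hand-in gave no verdict.

- **Knob pushed home:** The gripper went down 14.3 mm until the push force rose to 37 N, and a wrist picture afterwards showed no red stem.
- **Knob turned:** The gripper turned it to about 1.07 rad by its own yaw, just past the nominal 1.047. The wrist picture agreed: the start mark was about 60° from the white line and the green dot was hidden under the bar. I did not look at the knob again after lifting the lid.
- **Lid:** The grasp point stood at 0.781 rad, 269.9 mm from the hinge line (270 expected), with the fingers still closed on the bar at 13.3 mm. The last two readings were 0.5 s apart and moved less than 1 mm.
- **Bystanders:** The shaker and scale sat at the same places in the last scene picture. The bowl was partly hidden behind the lid but looked in place; I judged all three by eye and did not measure them.
- **Close call:** Joint 5 came down to 0.12 rad, against a limit of 0.11, while gripping the bar, and moved away from it during the lift.

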